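# Bump-turn a carton into the packing corner and bring its tin alongside

### The arm

A 6-joint arm with a two-finger parallel gripper is mounted at the origin on the work surface. World frame = base frame: x ahead of the robot, y to its left, z up, the work surface at z = 0. Lengths are in m, angles in degrees, forces in N, time in s.
With the tool pointing down it reaches from about 0.4 to 0.825 m from the base axis. Payload 7 kg.
Tool frame: the origin (TCP) lies on the centre line of the jaws, within the pads' length; the fingertips stand 8 mm ahead of it and the grasp point (between the pads) lies 11 mm behind it; z points along the fingers, y is the line along which they close (so a half turn about z gives the same grasp; the last joint's range is limited). The gripper opens to 88 mm and grips with 3 to 60 N. Pads are 19 mm wide; open, the fingers measure 130 mm over their backs; the gripper's body (78 mm by 193 mm) begins 47 mm behind the grasp point.
Start: joints at [-56.832, 20.546, 0.682, 0, -70.136, -16.507], TCP at [0.194, -0.647, 0.235] pointing down, gripper open.
Joint ranges: [-176.03, 176.03], [-82.01, 121.73], [-58.28, 71.71], [-173.87, 95.51], [-174.79, -0.11], [-173.66, 173.66]. Speed limits (degrees/s): [136.94, 136.94, 172.46, 180, 180, 180].

### API

Orientations are given as [roll, pitch, yaw] about the fixed x, y, z axes, in that order (R = Rz(yaw) Ry(pitch) Rx(roll)).
In Python, from plant import ctrl, vision gives the robot as it stands. The module is installed in compiled form; this text tells all that it offers.
- The arm moves only by the tool move_arm, never from a script. Its argument "moves" is one flat list of numbers, 7 for each row, row after row: the finger opening in cm, from 0 to 8.76, then the shift along the tool's x, y, z in cm, then the turn, a rotation vector about the tool's x, y, z in rad. A call has 1 to 8 rows; each row shifts and turns the commanded pose from where the row before left it, along the tool's axes as they then stand; what a row does not reach is not made up. A row lasts 1/10 s, in which the tool goes at most 50 mm and 8.59 degrees, less where a joint would pass 70% of its speed; a pose out of reach is approached as far as the arm can. A call with a gripper value outside its range is refused whole. The fingers move at their own pace and stop on an object; the grip force is fixed at half the most. Time passes only in rows, so rows that do not move let the fingers close. It gives the time, the measured TCP pose, the force, the opening and the grip force at its end, in the units of the state.
- ctrl.get_obs(): the state, without advancing time (a new reading comes with each control period).
- vision.snapshot(name): name is "side" or "top"; returns (picture, depth): 420x560x3 uint8, red, green, blue; 420x560 float32, m along the optical axis (not along the pixel's ray), 0 where there is no reading.
- vision.camera_model(name): a dict with "vertical_fov" (degrees; the focal length in pixels is half the picture's height over the tangent of half this angle, whatever the lens; pixels are square), "cx", "cy" (the principal point, pixels), "D" ([k1, k2, p1, p2, k3] as OpenCV has them; the pictures are not rectified), "cam_to_world" (4x4, takes a point from camera to world coordinates). Camera axes: x right, y down, z forward; pixel columns grow to the right and rows downward; lengths in m; the calibration is good to about 2 mm. A picture is of the moment at which its call begins. camera_model takes no time and is no camera call.
- ctrl.close_job(): hands the job in; it is judged then, once.
The state is a dict: "clock": time; "joint_pos": joint angles; "qvel": joint speeds; "tau": joint torques, N m; "tool_pos": TCP position; "orientation": TCP orientation; "force": force on the tool from outside, world axes, zero at the start; "moment": the same for the moment, N m; "opening": finger opening in m; "gripper_force": force on a finger pad.
Only numpy, scipy, OpenCV 4.12 (cv2) and the standard library are available. Lean on these libraries where they do the work, as an engineer would, in place of code of your own. Each camera call takes 0.05 s, during which the arm holds its last target. There are 200 camera calls.

### The job

Set up the next order in the packing corner. Push the single square carton that lies in front of the fixed post against that post so that it swings a quarter turn round it and its paper seal faces away from the long rail (towards the robot), and slide it fully home into the corner, flat against both the long rail and the short end stop. Then push the wide, low tin that stands by the rail along the long rail until it stands against both the rail and the carton; keep carton and tin flat on the table all the while, and leave the jar, the tape roll and the scale where they are.

Things in the scene. Friction and masses are not known exactly. Their poses are not given: they have to be found in the camera images.
- jig: fixed aluminium corner: a long rail and a short end stop, each 18 mm thick, 32 mm high. Origin at table level where their inner faces meet. Rail's inner face: plane x = 0 of this frame, y = 0 to -422 mm (to the robot's right). End stop's inner face: plane y = 0, x = 0 to -64 mm (towards the robot). The corner's inside is x < 0, y < 0. Yaw within 0.15 rad of the world's.
- post: fixed upright round steel post, 16 mm diameter, 50 mm high, 117 to 125 mm in front (robot side) of the rail's inner face and 165 to 190 mm right of the end stop's (the tin just passes between it and the rail). Origin at table level on its axis.
- carton: closed square cardboard carton 100 x 100 mm, 44 mm high, 0.3 to 0.6 kg, smooth coated board (friction about 0.3); push it. Origin at the centre of its underside. A white paper seal is folded over the middle of its -x edge. It starts on the robot's side of the post, seal to the robot's right (jig's -y, within 0.25 rad); home, its axes match the jig's and its centre is 50 mm from both inner faces.
- seal (a point): the middle of the carton's sealed side, 50 mm from the carton's centre along its -x, 22 mm above its underside
- tin: plain metal round tin, 90 mm diameter, 50 mm high, upright, 0.25 to 0.5 kg, polished (friction about 0.3). Origin at the centre of its underside. It starts near the right-hand part of the rail, up to 50 mm off it. In place, its centre is 45 mm from the rail's inner face and 145 mm from the end stop's.
- jar: bystander: small round jar with white cap, 56 mm diameter, 62 mm high, origin at the centre of its underside
- tape: bystander: roll of clear tape lying flat, a ring 90 mm outside diameter, 48 mm high, origin at the centre of its underside
- scale: bystander: flat white digital scale with a round pan, 150 x 130 mm (x, y) and 33 mm high, origin at the centre of its underside
There are look-alikes about, which are no part of the job. What is shaped like the tin but blue or green is not meant. Leave any pink or yellow look-alike of the carton alone.

How it is judged:
By the outcome, as a careful person would: the job done as asked, in the order asked, and still so for the second after the job is handed in, with the robot touching nothing.
It also fails if it takes over 72 s, if anything falls off the work surface, if the arm or the gripper's body presses on something with over 40 N, if the wrist force passes 120 N, or if a joint passes its speed limit or range.

## Working session

There is one attempt and no reset: what is moved stays moved. The work goes in short steps, Python scripts to look and compute and a tool call to move; the robot and the scene stay as the last step left them, time stands still between calls to the robot, and variables do not carry over. Pictures are saved under pics/ and viewed, at most 10 in all, crops included, and the job is handed in when it is done.

Besides the shell and the picture viewer there is one more tool, called after ">>>" by a JSON object that holds its "fn" and its "kwargs", one argument or row to a line. move_arm: Moves the arm, as the interface text tells. Its arguments: {"type":"object","properties":{"moves":{"type":"array"}},"required":["moves"]}

```bash
mkdir -p pics; cat > h.py <<'E'
import numpy as np, cv2
from plant import ctrl, vision
def snap(n,f=None):
    im,d=vision.snapshot(n)
    if f: cv2.imwrite('pics/'+f,im[:,:,::-1])
    return im,d
def K(n):
    m=vision.camera_model(n); f=210/np.tan(np.radians(m['vertical_fov'])/2)
    return np.array([[f,0,m['cx']],[0,f,m['cy']],[0,0,1.]]),np.array(m['D'],float),np.array(m['cam_to_world'])
def at_z(n,px,z):
    k,D,T=K(n); p=cv2.undistortPoints(np.array(px,float).reshape(-1,1,2),k,D).reshape(-1,2)
    r=np.c_[p,np.ones(len(p))]@T[:3,:3].T; o=T[:3,3]
    return o+r*((z-o[2])/r[:,2])[:,None]
def cloud(n,d):
    k,D,T=K(n); h,w=d.shape; g=np.stack(np.meshgrid(np.arange(w),np.arange(h)),-1).reshape(-1,1,2).astype(float)
    p=cv2.undistortPoints(g,k,D).reshape(-1,2); c=np.c_[p,np.ones(len(p))]*d.reshape(-1,1)
    return (c@T[:3,:3].T+T[:3,3]).reshape(h,w,3)
def proj(n,P):
    k,D,T=K(n); W=np.linalg.inv(T); r=cv2.Rodrigues(W[:3,:3])[0]
    return cv2.projectPoints(np.array(P,float).reshape(-1,1,3),r,W[:3,3],k,D)[0].reshape(-1,2)
E
python3 - <<'E'
from h import *
for n in('top','side'):
    im,d=snap(n,n+'1.png'); np.save(n+'1.npy',d); m=vision.camera_model(n); print(n,m['vertical_fov'],m['cx'],m['cy'],m['D'],np.round(m['cam_to_world'],3).tolist())
o=ctrl.get_obs(); print(o)
E
```

```text
top 51.3020147491033 278.54585958910286 210.8253170174075 [-0.0542959  0.         0.         0.         0.       ] [[0.021, -0.993, 0.12, 0.328], [-0.999, -0.024, -0.03, -0.007], [0.033, -0.12, -0.992, 1.079], [0.0, 0.0, 0.0, 1.0]]
side 49.93066829500817 278.31014333191234 208.7517094698336 [-0.13606336  0.          0.          0.          0.        ] [[-0.692, -0.411, 0.593, -0.35], [-0.721, 0.387, -0.575, 0.752], [0.007, -0.826, -0.564, 0.805], [0.0, 0.0, 0.0, 1.0]]
{'clock': 0.1, 'joint_pos': array([-5.68315450e+01,  2.05866484e+01,  6.38787316e-01, -1.65476932e-02,
       -7.01358096e+01, -1.65083174e+01]), 'qvel': array([-0.04038888, -0.12017043,  0.05400098,  0.07856413,  0.04356447,
        0.03077962]), 'tau': array([-6.31853782e-04, -5.84162915e+01,  2.93750364e+01,  7.01543257e+00,
        1.01617942e-02, -6.77601702e-05]), 'tool_pos': array([ 0.19338059, -0.64626238,  0.23372602]), 'orientation': array([ 1.79915358e+02, -8.86193469e-03, -1.63345490e+02]), 'force': array([ 0.24949609,  0.14220005, -0.83082997]), 'moment': array([0.0090868 , 0.03166685, 0.01471831]), 'gripper_force': 0.0, 'opening': 0.08782464655174348}
```

View pics/top1.png

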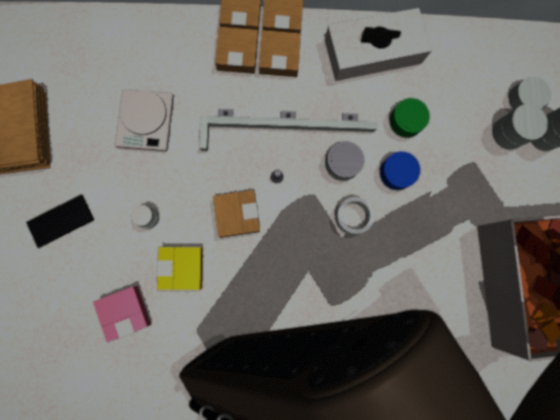

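View pics/side1.png

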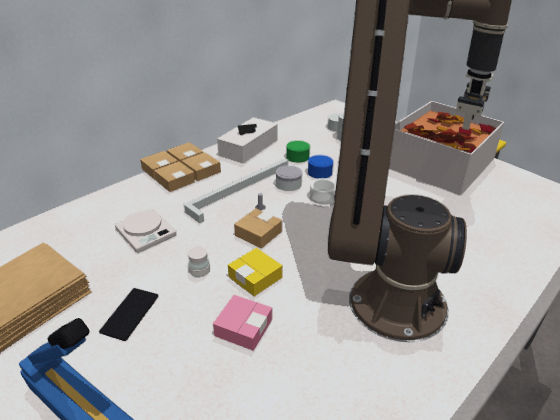

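The top view shows these candidates:
- **Carton:** the single brown carton at (237,213), seal to its right at (251,212), lies in front of the post at (277,176). The brown block of four at (260,40), the yellow one at (180,268) and the pink one at (122,313) don't fit.
- **Tin:** the grey tin at (345,160) fits. The green (410,117) and blue (400,170) ones and the tape ring (352,215) are not meant.

I'll confirm in an enlarged crop and measure from depth.

```bash
python3 - <<'E'
from h import *
im=cv2.imread('pics/top1.png'); c=im[90:250,180:450]; cv2.imwrite('pics/crop1.png',cv2.resize(c,None,fx=2.96,fy=2.96,interpolation=cv2.INTER_CUBIC))
d=np.load('top1.npy'); P=cloud('top',d)
def reg(x0,x1,y0,y1,zl,zh):
    m=np.zeros(d.shape,bool); m[y0:y1,x0:x1]=1; m&=(P[...,2]>zl)&(P[...,2]<zh)&(d>0); return P[m]
for nm,r in dict(carton=(205,268,182,245,.03,.06),tin=(322,368,137,185,.035,.07),post=(268,288,165,187,.03,.07),rail=(196,385,105,155,.02,.05),jar=(128,162,198,232,.04,.08),tape=(328,376,192,240,.03,.07),blue=(378,424,148,193,.03,.07),yellow=(150,208,240,296,.03,.06)).items():
    q=reg(*r)
    if len(q)==0: print(nm,'none');continue
    b=cv2.minAreaRect((q[:,:2]*1000).astype(np.float32)); print(nm,len(q),np.median(q[:,2]).round(4),'ctr',np.round(b[0],1),'size',np.round(b[1],1),'ang',round(b[2],2),q[:,:2].min(0).round(3),q[:,:2].max(0).round(3))
E
```

```text
carton 1765 0.0433 ctr [447.7  62.9] size [100.8 100.4] ang 9.85 [0.39  0.007] [0.505 0.118]
tin 1080 0.0497 ctr [ 584.2 -198.1] size [89.5 88.7] ang 57.97 [ 0.54  -0.244] [ 0.629 -0.153]
post 44 0.0479 ctr [546.1 -33.2] size [14.1 14.7] ang 46.61 [ 0.538 -0.041] [ 0.553 -0.026]
rail 1852 0.0308 ctr [641.4 -60.6] size [442.3  92.7] ang 89.91 [ 0.595 -0.282] [0.688 0.161]
jar 390 0.0609 ctr [434.8 281.9] size [48.3 49.2] ang 12.82 [0.41  0.257] [0.46  0.307]
tape 552 0.0465 ctr [ 448.9 -223.5] size [88.7 89.3] ang 19.44 [ 0.405 -0.269] [ 0.494 -0.178]
blue 1059 0.0496 ctr [ 563.  -337.4] size [86.  87.3] ang 45.03 [ 0.52  -0.383] [ 0.606 -0.293]
yellow 1836 0.0433 ctr [313.3 192.8] size [ 98.1 100.2] ang 1.32 [0.263 0.142] [0.363 0.243]
```

View pics/crop1.png

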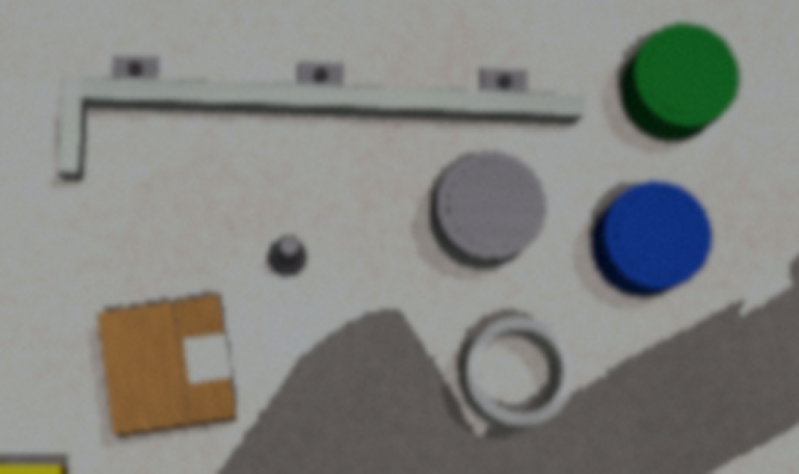

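The crop confirms both: brown carton at (166,365) in crop pixels with its seal on the right, and grey tin at (488,208). Next I'll fix the jig frame and the carton yaw.

```bash
cat >> h.py <<'E'
def jig(P,d):
    m=(np.abs(P[...,2]-.031)<.006)&(d>0)
    r=P[m&(P[...,0]>.6)&(P[...,0]<.71)&(P[...,1]>-.27)&(P[...,1]<.15)]
    ys=np.arange(-.24,.1,.02); e=[]
    for y in ys:
        x=r[np.abs(r[:,1]-y)<.01][:,0]; x=x[x>.63]; e.append((np.percentile(x,3),np.percentile(x,97)))
    e=np.array(e); c=np.polyfit(ys,e.mean(1),1); # rail mid line x=c0*y+c1
    s=P[m&(P[...,0]>.6)&(P[...,0]<.64)&(P[...,1]>.1)&(P[...,1]<.2)]
    return c,np.median(e[:,1]-e[:,0]),s
E
python3 - <<'E'
from h import *
d=np.load('top1.npy'); P=cloud('top',d); c,w,s=jig(P,d); print(c,np.degrees(np.arctan(-c[0])),w)
print(np.percentile(s[:,1],[2,50,98]),s[:,0].min())
yaw=np.arctan(-c[0]); R=np.array([[np.cos(yaw),-np.sin(yaw)],[np.sin(yaw),np.cos(yaw)]])
# origin: rail inner face = mid - 9mm ; stop inner = stop mid - 9mm
ym=(np.percentile(s[:,1],2)+np.percentile(s[:,1],98))/2; xm=np.median(s[:,0])
p0=np.array([c[0]*.0+c[1],0]); nx=R[:,0]; ny=R[:,1]
ax=p0@nx-.009; ay=np.array([xm,ym])@ny-.009
O=nx*ax+ny*ay; print('jig',O,np.degrees(yaw))
for n,p in dict(post=(.546,-.0332),tin=(.5842,-.1981),carton=(.4477,.0629)).items(): print(n,R.T@(np.array(p)-O))
print('home',O+R@[-.05,-.05],'tin',O+R@[-.045,-.145])
E
```

```text
[0.00314302 0.67740786] -0.18008140292998925 0.017400699642260542
[0.14206611 0.15053043 0.15998196] 0.6053777685628812
jig [0.66885373 0.14187444] -0.18008140292998925
post [-0.12230286 -0.17545971]
tin [-0.08358477 -0.34023883]
carton [-0.22090442 -0.07966914]
home [0.61869683 0.09203184] tin [ 0.62339822 -0.0029834 ]
```

```bash
cat >> h.py <<'E'
def plan(wps,op,start=None):
    """wps: (x,y,z,yaw deg,nrows); tool down. prints rows of 7 in tool axes"""
    from scipy.spatial.transform import Rotation as Ro
    o=ctrl.get_obs()
    p=np.array(o['tool_pos'] if start is None else start[:3],float); yaw=o['orientation'][2] if start is None else start[3]
    R=Ro.from_euler('xyz',[180,0,yaw],degrees=True)
    print('from',np.round(p,4),round(yaw,1),'f',np.round(o['force'],1),'t',o['clock'])
    k=0
    for x,y,z,w,n in wps:
        for i in range(n,0,-1):
            y0=R.as_euler('xyz',degrees=True)[2]; dy=((w-y0+180)%360-180)/i
            s=np.round(R.inv().apply((np.array([x,y,z])-p)/i)*100,1)
            t=np.round(-np.radians(dy),2)
            print(f"{op},{s[0]:g},{s[1]:g},{s[2]:g},0,0,{t:g},"); k+=1
            p=p+R.apply(s/100); R=R*Ro.from_rotvec([0,0,t])
        print('  ->',np.round(p,4),round(R.as_euler('xyz',degrees=True)[2],1),k)
E
python3 - <<'E'
from h import *
plan([(.48,-.45,.235,-125,8),(.53,-.1,.2,-80.15,8),(.435,.142,.12,-80.15,6),(.435,.142,.014,-80.15,2)],5)
E
```

```text
from [ 0.1934 -0.6463  0.2337] -163.3 f [ 0.2  0.1 -0.8] t 0.1
5,-4.1,1.3,-0,0,0,-0.08,
5,-4.2,1,-0,0,0,-0.08,
5,-4.3,0.6,-0,0,0,-0.08,
5,-4.3,0.3,-0,0,0,-0.09,
5,-4.4,-0.1,-0,0,0,-0.08,
5,-4.3,-0.4,-0,0,0,-0.09,
5,-4.3,-0.8,-0.1,0,0,-0.08,
5,-4.2,-1.2,-0,0,0,-0.09,
  -> [ 0.4801 -0.4503  0.2347] -125.0 8
5,-3.9,2,0.4,0,0,-0.1,
5,-4.1,1.6,0.4,0,0,-0.1,
5,-4.3,1.2,0.4,0,0,-0.1,
5,-4.4,0.7,0.5,0,0,-0.1,
5,-4.4,0.3,0.4,0,0,-0.1,
5,-4.4,-0.1,0.5,0,0,-0.09,
5,-4.4,-0.6,0.4,0,0,-0.1,
5,-4.3,-0.9,0.5,0,0,-0.09,
  -> [ 0.5295 -0.1003  0.1997] -80.3 16
5,-4.2,0.9,1.3,0,0,-0,
5,-4.3,0.9,1.3,0,0,-0,
5,-4.2,0.9,1.3,0,0,-0,
5,-4.3,0.8,1.4,0,0,-0,
5,-4.2,0.9,1.3,0,0,-0,
5,-4.3,0.8,1.4,0,0,-0,
  -> [0.4352 0.1423 0.1197] -80.3 22
5,0,0,5.3,0,0,-0,
5,0,0,5.3,0,0,-0,
  -> [0.4352 0.1423 0.0137] -80.3 24
```

>>> {"fn": "move_arm", "kwargs": {
  "moves": [5, -4.1, 1.3, 0, 0, 0, -0.08, 5, -4.2, 1, 0, 0, 0, -0.08, 5, -4.3, 0.6, 0, 0, 0, -0.08, 5, -4.3, 0.3, 0, 0, 0, -0.09, 5, -4.4, -0.1, 0, 0, 0, -0.08, 5, -4.3, -0.4, 0, 0, 0, -0.09, 5, -4.3, -0.8, -0.1, 0, 0, -0.08, 5, -4.2, -1.2, 0, 0, 0, -0.09]
}}

```text
clock: 0.9
tool_pos: [0.4814, -0.4492, 0.2354]
orientation: [180.0, 0.0, -124.8]
force: [0.5, -1.1, -0.4]
opening: 0.0498
gripper_force: 0.0
```

>>> {"fn": "move_arm", "kwargs": {
  "moves": [5, -3.9, 2, 0.4, 0, 0, -0.1, 5, -4.1, 1.6, 0.4, 0, 0, -0.1, 5, -4.3, 1.2, 0.4, 0, 0, -0.1, 5, -4.4, 0.7, 0.5, 0, 0, -0.1, 5, -4.4, 0.3, 0.4, 0, 0, -0.1, 5, -4.4, -0.1, 0.5, 0, 0, -0.09, 5, -4.4, -0.6, 0.4, 0, 0, -0.1, 5, -4.3, -0.9, 0.5, 0, 0, -0.09]
}}

```text
clock: 1.7
tool_pos: [0.5295, -0.0988, 0.2004]
orientation: [180.0, 0.0, -80.0]
force: [1.3, -0.1, -0.2]
opening: 0.0501
gripper_force: 0.0
```

>>> {"fn": "move_arm", "kwargs": {
  "moves": [5, -4.2, 0.9, 1.3, 0, 0, 0, 5, -4.3, 0.9, 1.3, 0, 0, 0, 5, -4.2, 0.9, 1.3, 0, 0, 0, 5, -4.3, 0.8, 1.4, 0, 0, 0, 5, -4.2, 0.9, 1.3, 0, 0, 0, 5, -4.3, 0.8, 1.4, 0, 0, 0]
}}

```text
clock: 2.3
tool_pos: [0.4342, 0.1433, 0.1202]
orientation: [-180.0, 0.0, -80.3]
force: [1.6, 0.1, -0.3]
opening: 0.0502
gripper_force: 0.0
```

>>> {"fn": "move_arm", "kwargs": {
  "moves": [5, 0, 0, 5.3, 0, 0, 0, 5, 0, 0, 5.3, 0, 0, 0, 5, 1.2, 0, 0, 0, 0, 0, 5, 0.8, 0, 0, 0, 0, 0, 5, 0.6, 0, 0, 0, 0, 0, 5, 0.9, -0.2, 0, 0, 0, 0, 5, 1, -0.2, 0, 0, 0, 0, 5, 1, -0.2, 0, 0, 0, 0]
}}

```text
clock: 3.1
tool_pos: [0.4516, 0.0883, 0.022]
orientation: [-179.8, 0.1, -80.3]
force: [-0.4, 1.2, 0.7]
opening: 0.0501
gripper_force: 0.7
```

>>> {"fn": "move_arm", "kwargs": {
  "moves": [5, 1, -0.2, 0, 0, 0, 0, 5, 1, -0.2, 0, 0, 0, 0, 5, 1, -0.2, 0, 0, 0, 0, 5, 1, -0.2, 0, 0, 0, 0, 5, 0.6, -0.1, 0, 0, 0, 0, 5, 0, 0, 0, 0, 0, 0]
}}

```text
clock: 3.7
tool_pos: [0.4671, 0.044, 0.0203]
orientation: [180.0, -0.0, -80.3]
force: [-0.5, 0.9, -0.4]
opening: 0.0504
gripper_force: 0.0
```

```bash
cat >> h.py <<'E'
def boxes(P,d,name,box,z):
    m=(P[...,0]>box[0])&(P[...,0]<box[1])&(P[...,1]>box[2])&(P[...,1]<box[3])&(np.abs(P[...,2]-z)<.005)&(d>0)
    q=(P[m][:,:2]*1000).astype(np.float32); b=cv2.minAreaRect(q); print(name,len(q),np.round(b[0],1),np.round(b[1],1),round(b[2],1))
    return q
def brown(im,P,d):
    h=cv2.cvtColor(im,cv2.COLOR_RGB2HSV); m=(h[...,0]>8)&(h[...,0]<18)&(h[...,1]>110)&(P[...,0]<.68)&(P[...,0]>.35)&(np.abs(P[...,1])<.17)&(d>0)&(np.abs(P[...,2]-.044)<.006)
    return m
def see(n,f):
    im,d=snap(n,f); P=cloud(n,d); m=brown(im,P,d); q=(P[m][:,:2]*1000).astype(np.float32)
    b=cv2.minAreaRect(q); print(n,'carton',len(q),np.round(b[0],1),np.round(b[1],1),round(b[2],1),np.round(cv2.boxPoints(b)).tolist())
E
python3 - <<'E'
from h import *
see('top','t2.png'); see('side','s2.png'); print(ctrl.get_obs()['tool_pos'],ctrl.get_obs()['force'])
a=cv2.imread('pics/t2.png')[90:300,150:430]; b=cv2.imread('pics/s2.png')[110:320,140:420]; cv2.imwrite('pics/v2.png',cv2.resize(np.hstack([a,b]),(800,300)))
E
```

```text
top carton 883 [478.1 -27.3] [100.5  76.3] 9.5 [[422.0, 2.0], [435.0, -73.0], [534.0, -57.0], [521.0, 19.0]]
side carton 25 [477.3 -22.6] [119.2  44. ] 62.8 [[430.0, -66.0], [470.0, -86.0], [524.0, 20.0], [485.0, 41.0]]
[0.46689801 0.04461403 0.02039714] [-0.07005295  0.00238094  0.80215261]
```

View pics/v2.png

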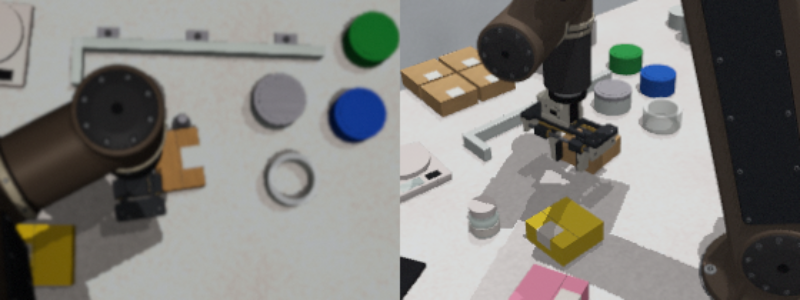

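The picture shows the carton (crop ~(180,160)) shifted right, with the post at (180,118) just off its front face about 24 mm in from the right front corner. The side view shows it flat. Next I go round behind its left rear part.

```bash
python3 - <<'E'
from h import *
plan([(.4636,.0645,.0204,-80.3,1),(.4636,.07,.085,-80.3,2),(.41,.06,.085,-20,7),(.40,.002,.085,9.5,4),(.40,.002,.016,9.5,2)],0)
E
```

```text
from [0.4669 0.0446 0.0204] -80.3 f [-0.1  0.   0.8] t 3.8
0,-2,-0,-0,0,0,0,
  -> [0.4635 0.0643 0.0204] -80.3 1
0,-0.3,-0.1,-3.2,0,0,0,
0,-0.3,-0,-3.3,0,0,0,
  -> [0.4635 0.0704 0.0854] -80.3 3
0,0,0.8,0,0,0,-0.15,
0,-0.1,0.8,0,0,0,-0.15,
0,-0.2,0.7,0,0,0,-0.15,
0,-0.3,0.7,0,0,0,-0.15,
0,-0.4,0.7,0,0,0,-0.15,
0,-0.5,0.6,0,0,0,-0.15,
0,-0.6,0.4,0,0,0,-0.15,
  -> [0.4105 0.0601 0.0854] -20.1 10
0,0.3,1.5,0,0,0,-0.13,
0,0,1.5,0,0,0,-0.13,
0,-0.1,1.4,0,0,0,-0.13,
0,-0.3,1.4,0,0,0,-0.13,
  -> [0.4001 0.0024 0.0854] 9.7 14
0,-0,0,3.5,0,0,0,
0,-0,0,3.4,0,0,0,
  -> [0.4001 0.0024 0.0164] 9.7 16
```

>>> {"fn": "move_arm", "kwargs": {
  "moves": [5, -2, 0, 0, 0, 0, 0, 5, -0.3, -0.1, -3.2, 0, 0, 0, 0, -0.3, 0, -3.3, 0, 0, 0, 0, 0, 0.8, 0, 0, 0, -0.15, 0, -0.1, 0.8, 0, 0, 0, -0.15, 0, -0.2, 0.7, 0, 0, 0, -0.15, 0, -0.3, 0.7, 0, 0, 0, -0.15, 0, -0.4, 0.7, 0, 0, 0, -0.15]
}}

```text
clock: 4.6
tool_pos: [0.425, 0.063, 0.0855]
orientation: [180.0, 0.0, -36.9]
force: [-0.1, 0.4, 0.4]
opening: 0.0074
gripper_force: 0.0
```

>>> {"fn": "move_arm", "kwargs": {
  "moves": [0, -0.5, 0.6, 0, 0, 0, -0.15, 0, -0.6, 0.4, 0, 0, 0, -0.15, 0, 0.3, 1.5, 0, 0, 0, -0.13, 0, 0, 1.5, 0, 0, 0, -0.13, 0, -0.1, 1.4, 0, 0, 0, -0.13, 0, -0.3, 1.4, 0, 0, 0, -0.13]
}}

```text
clock: 5.2
tool_pos: [0.4, 0.0025, 0.0856]
orientation: [180.0, -0.0, 10.1]
force: [0.8, -0.9, 0.0]
opening: 0.0003
gripper_force: 0.0
```

```bash
python3 - <<'E'
from h import *
see('top','t3.png'); see('side','s3.png')
o=ctrl.get_obs(); print(o['tool_pos'],o['orientation'],o['opening'],o['joint_pos'])
E
```

```text
top carton 9 [526.5 -55.4] [10.3  3.4] 44.5 [[522.0, -58.0], [524.0, -60.0], [531.0, -53.0], [529.0, -51.0]]
side carton 322 [470.6 -12.8] [99.7 94.9] 10.3 [[413.0, 25.0], [430.0, -68.0], [528.0, -51.0], [511.0, 43.0]]
[0.39952366 0.00185454 0.08543759] [1.79993237e+02 3.85156448e-02 9.82581478e+00] 0.000665690074404326 [ 2.89491283e+01  3.76874648e+00 -4.40611928e+01 -9.27025200e-03
 -4.22086668e+01  7.08835574e+01]
```

>>> {"fn": "move_arm", "kwargs": {
  "moves": [0, 0, 0, 3.5, 0, 0, 0, 0, 0, 0, 3.4, 0, 0, 0, 0, 0, 0, 0, 0, 0, 0, 0, 0.8, 0, 0, 0, 0, 0, 0, 0.6, 0, 0, 0, 0, 0, 0, 0.5, 0, 0, 0, 0, 0]
}}

```text
clock: 5.9
tool_pos: [0.4202, 0.0065, 0.0178]
orientation: [-180.0, -0.1, 9.7]
force: [-15.2, 3.7, 7.0]
opening: 0.0006
gripper_force: 7.8
```

>>> {"fn": "move_arm", "kwargs": {
  "moves": [0, 0.55, -1, 0, 0, 0, 0.09, 0, 0.55, -1, 0, 0, 0, 0.09, 0, 0.55, -1, 0, 0, 0, 0.09, 0, 0.55, -1, 0, 0, 0, 0.09, 0, 0.55, -1, 0, 0, 0, 0.09, 0, 0, 0, 0, 0, 0, 0]
}}

```text
clock: 6.5
tool_pos: [0.4487, 0.0566, 0.0177]
orientation: [-179.9, -0.1, -16.1]
force: [-0.0, -0.1, 0.3]
opening: 0.0006
gripper_force: 0.0
```

```bash
python3 - <<'E'
from h import *
see('top','t4.png'); see('side','s4.png')
o=ctrl.get_obs(); print(o['tool_pos'],o['orientation'],o['force'])
a=cv2.imread('pics/t4.png')[90:300,150:430]; b=cv2.imread('pics/s4.png')[110:320,140:420]; cv2.imwrite('pics/v4.png',cv2.resize(np.hstack([a,b]),(800,300)))
E
```

```text
top carton 691 [492.6  -9.4] [90.2 99.2] 73.7 [[432.0, -39.0], [528.0, -67.0], [553.0, 20.0], [458.0, 48.0]]
side carton 33 [440.3 -12.4] [42.5 14. ] 80.6 [[430.0, -32.0], [444.0, -35.0], [451.0, 7.0], [437.0, 10.0]]
[0.44741324 0.05543503 0.01724913] [-1.79934201e+02 -6.18866660e-02 -1.59375426e+01] [-0.79368881 -0.49712262  0.84835153]
```

View pics/v4.png

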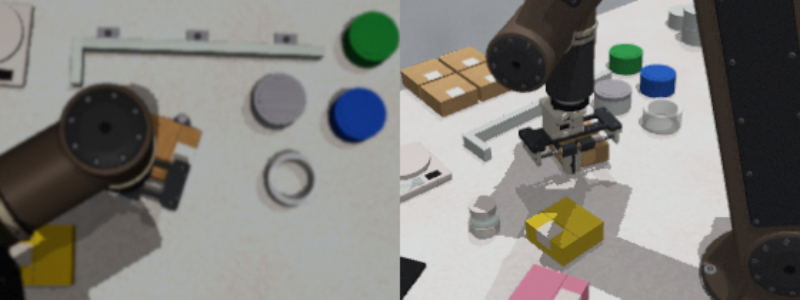

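The carton (crop ~(178,145)) has swung 26° clockwise round the post. It has slid about 14 mm to the right along it. I'll step the finger right and continue.

>>> {"fn": "move_arm", "kwargs": {
  "moves": [0, -0.3, 1, 0, 0, 0, 0, 0, 0.3, 0.9, 0, 0, 0, 0, 0, 0.38, -0.9, 0, 0, 0, 0.09, 0, 0.37, -0.9, 0, 0, 0, 0.09, 0, 0.35, -0.9, 0, 0, 0, 0.09, 0, 0.34, -0.9, 0, 0, 0, 0.09, 0, 0.33, -0.9, 0, 0, 0, 0.09, 0, 0, 0, 0, 0, 0, 0]
}}

```text
clock: 7.4
tool_pos: [0.4773, 0.0694, 0.0165]
orientation: [-180.0, 0.0, -42.0]
force: [-4.6, 7.6, 2.7]
opening: 0.0002
gripper_force: 4.2
```

```bash
python3 - <<'E'
from h import *
see('top','t5.png'); see('side','s5.png')
o=ctrl.get_obs(); print(o['tool_pos'],o['orientation'],o['force'])
E
```

```text
top carton 815 [506.1   8.3] [98.2 97.7] 45.7 [[437.0, 7.0], [507.0, -61.0], [575.0, 9.0], [505.0, 78.0]]
side carton 61 [474.4  28.8] [89.3 36.8] 23.8 [[426.0, 28.0], [441.0, -6.0], [523.0, 30.0], [508.0, 64.0]]
[0.47676668 0.06902583 0.01652986] [-1.79976652e+02  4.96683087e-02 -4.18888333e+01] [-4.07058952  7.83827367  1.31356777]
```

>>> {"fn": "move_arm", "kwargs": {
  "moves": [0, 0, -0.9, 0, 0, 0, 0.06, 0, 0.36, -0.95, 0, 0, 0, 0.09, 0, 0.36, -0.95, 0, 0, 0, 0.09, 0, 0.35, -0.95, 0, 0, 0, 0.09, 0, 0.34, -0.95, 0, 0, 0, 0.09, 0, 0.33, -0.95, 0, 0, 0, 0.09, 0, 0.32, -0.95, 0, 0, 0, 0.09, 0, 0, 0, 0, 0, 0, 0]
}}

```text
clock: 8.3
tool_pos: [0.5439, 0.0892, 0.0168]
orientation: [-179.8, 0.1, -76.4]
force: [-2.0, 10.6, -0.7]
opening: 0.0003
gripper_force: 5.2
```

```bash
python3 - <<'E'
from h import *
see('top','t6.png'); see('side','s6.png')
o=ctrl.get_obs(); print(o['tool_pos'],o['orientation'],o['force'])
a=cv2.imread('pics/t6.png')[90:300,150:430]; b=cv2.imread('pics/s6.png')[110:320,140:420]; cv2.imwrite('pics/v6.png',cv2.resize(np.hstack([a,b]),(800,300)))
E
```

```text
top carton 956 [525.4  20.2] [96.7 97.5] 11.2 [[468.0, 59.0], [487.0, -37.0], [582.0, -18.0], [563.0, 77.0]]
side carton 69 [516.   28.6] [94.6 93.6] 14.1 [[459.0, 62.0], [482.0, -28.0], [573.0, -5.0], [550.0, 86.0]]
[0.54308822 0.08907894 0.01683616] [-1.79832977e+02  1.03457492e-01 -7.62511191e+01] [-0.1990428  10.45776817 -0.29017679]
```

View pics/v6.png

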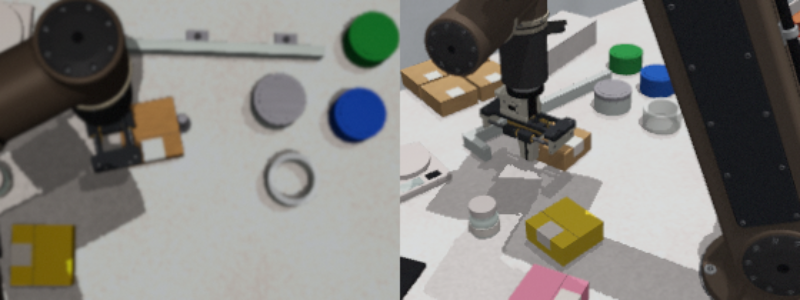

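Carton (crop ~(158,135)) has turned about 79°, with the seal now facing the robot and the post on its right face at (184,122). I'll finish the turn.

>>> {"fn": "move_arm", "kwargs": {
  "moves": [0, 0.23, -1, 0, 0, 0, 0.09, 0, 0.21, -1, 0, 0, 0, 0.09, 0, 0.12, -0.55, 0, 0, 0, 0.05, 0, 0, 0, 0, 0, 0, 0, 0, -2, 0, 0, 0, 0, 0, 3, -1, 0, -3.5, 0, 0, 0, 5, 0, 0, -3.5, 0, 0, 0]
}}

```text
clock: 9.1
tool_pos: [0.5663, 0.1165, 0.0863]
orientation: [179.8, -0.1, -89.3]
force: [0.7, 0.1, 1.1]
opening: 0.0113
gripper_force: 0.0
```

```bash
python3 - <<'E'
from h import *
see('top','t7.png'); see('side','s7.png')
plan([(.47,.10,.087,-40,6),(.447,.025,.087,0,5),(.447,.025,.016,0,2)],5)
E
```

```text
top carton 1341 [535.2  25.1] [98.4 97.6] 89.9 [[486.0, -24.0], [584.0, -24.0], [584.0, 74.0], [487.0, 74.0]]
side carton 53 [508.4  52. ] [131.1  65.2] 44.8 [[439.0, 29.0], [485.0, -17.0], [578.0, 75.0], [532.0, 121.0]]
from [0.5698 0.1175 0.0911] -89.2 f [ 0.6 -0.1  0.3] t 9.2
5,0.3,1.7,0.1,0,0,-0.14,
5,0,1.7,0.1,0,0,-0.14,
5,-0.2,1.7,0.1,0,0,-0.14,
5,-0.4,1.6,0,0,0,-0.15,
5,-0.7,1.5,0.1,0,0,-0.14,
5,-0.9,1.5,0,0,0,-0.15,
  -> [0.4694 0.1    0.0871] -40.0 6
5,0.6,1.4,0,0,0,-0.14,
5,0.4,1.5,0,0,0,-0.14,
5,0.2,1.6,0,0,0,-0.14,
5,-0,1.6,0,0,0,-0.14,
5,-0.2,1.5,0,0,0,-0.14,
  -> [0.4474 0.0252 0.0871] 0.1 11
5,-0,0,3.6,0,0,0,
5,-0,0,3.5,0,0,0,
  -> [0.4474 0.0252 0.0161] 0.1 13
```

>>> {"fn": "move_arm", "kwargs": {
  "moves": [5, 0.3, 1.7, 0.1, 0, 0, -0.14, 5, 0, 1.7, 0.1, 0, 0, -0.14, 5, -0.2, 1.7, 0.1, 0, 0, -0.14, 5, -0.4, 1.6, 0, 0, 0, -0.15, 5, -0.7, 1.5, 0.1, 0, 0, -0.14, 5, -0.9, 1.5, 0, 0, 0, -0.15, 5, 0.6, 1.4, 0, 0, 0, -0.14, 5, 0.4, 1.5, 0, 0, 0, -0.14]
}}

```text
clock: 10.0
tool_pos: [0.4569, 0.0693, 0.0824]
orientation: [180.0, 0.0, -23.6]
force: [1.0, 0.3, 0.3]
opening: 0.0501
gripper_force: 0.0
```

>>> {"fn": "move_arm", "kwargs": {
  "moves": [5, 0.2, 1.6, 0, 0, 0, -0.14, 5, 0, 1.6, 0, 0, 0, -0.14, 5, -0.2, 1.5, 0, 0, 0, -0.14, 5, 0, 0, 3.6, 0, 0, 0, 5, 0, 0, 3.5, 0, 0, 0, 5, 1.4, 0, 0, 0, 0, 0, 5, 1, 0, 0, 0, 0, 0, 5, 0.6, 0, 0, 0, 0, 0]
}}

```text
clock: 10.8
tool_pos: [0.4751, 0.0245, 0.0114]
orientation: [180.0, 0.0, -0.0]
force: [-2.8, 0.5, -0.4]
opening: 0.05
gripper_force: 0.9
```

>>> {"fn": "move_arm", "kwargs": {
  "moves": [5, 0.8, -0.1, 0, 0, 0, 0, 5, 1, -0.1, 0, 0, 0, 0, 5, 1, -0.1, 0, 0, 0, 0, 5, 1, -0.1, 0, 0, 0, 0, 5, 1, -0.1, 0, 0, 0, 0, 5, 1, -0.1, 0, 0, 0, 0, 5, 1, -0.1, 0, 0, 0, 0, 5, 0.6, 0, 0, 0, 0, 0]
}}

```text
clock: 11.6
tool_pos: [0.5502, 0.0323, 0.0115]
orientation: [-180.0, -0.0, -0.0]
force: [-1.0, 1.0, 1.1]
opening: 0.0502
gripper_force: 0.7
```

```bash
python3 - <<'E'
from h import *
see('top','t8.png'); see('side','s8.png')
o=ctrl.get_obs(); print(o['tool_pos'],o['orientation'],o['force'])
E
```

```text
top carton 0 [0. 0.] [0. 0.] 0.0 [[0.0, 0.0], [0.0, 0.0], [0.0, 0.0], [0.0, 0.0]]
side carton 15 [616.1  36. ] [116.9  29.5] 41.7 [[563.0, 8.0], [582.0, -14.0], [670.0, 64.0], [650.0, 86.0]]
[0.55020876 0.03224347 0.01151474] [-1.79987126e+02 -5.43033282e-02 -4.55537447e-02] [ 0.38187742  0.57322671 -0.17727729]
```

>>> {"fn": "move_arm", "kwargs": {
  "moves": [5, 0.3, 0, 0, 0, 0, 0, 5, 0.3, 0, 0, 0, 0, 0, 5, 0.2, 0, 0, 0, 0, 0, 5, 0, 0, 0, 0, 0, 0]
}}

```text
clock: 12.1
tool_pos: [0.5572, 0.032, 0.0116]
orientation: [-180.0, -0.0, -0.0]
force: [-0.3, 0.3, -0.5]
opening: 0.0497
gripper_force: 0.1
```

>>> {"fn": "move_arm", "kwargs": {
  "moves": [5, 0.1, 0, 0, 0, 0, 0, 5, 0.1, 0, 0, 0, 0, 0, 5, 0.1, 0, 0, 0, 0, 0]
}}

```text
clock: 12.4
tool_pos: [0.5583, 0.0317, 0.0112]
orientation: [180.0, 0.2, -0.1]
force: [-8.1, 2.4, 3.2]
opening: 0.0499
gripper_force: 4.1
```

```bash
python3 - <<'E'
from h import *
plan([(.540,.032,.0116,0,1),(.532,.03,.087,0,2),(.612,-.048,.087,-90,11),(.612,-.048,.013,-90,2)],4)
E
```

```text
from [0.5583 0.0317 0.0112] -0.1 f [-8.1  2.4  3.2] t 12.4
4,-1.8,-0,-0,0,0,-0,
  -> [0.5403 0.0317 0.0112] -0.1 1
4,-0.4,0.1,-3.8,0,0,-0,
4,-0.4,0.1,-3.8,0,0,-0,
  -> [0.5323 0.0297 0.0872] -0.1 3
4,0.7,0.7,0,0,0,0.14,
4,0.8,0.6,0,0,0,0.14,
4,0.9,0.5,0,0,0,0.14,
4,1,0.3,0,0,0,0.14,
4,1,0.2,0,0,0,0.14,
4,1,0.1,0,0,0,0.14,
4,1,-0.1,0,0,0,0.15,
4,1,-0.2,0,0,0,0.14,
4,0.9,-0.3,0,0,0,0.15,
4,0.9,-0.5,0,0,0,0.14,
4,0.8,-0.7,0,0,0,0.15,
  -> [ 0.6125 -0.0477  0.0872] -90.0 14
4,0,0,3.7,0,0,-0,
4,0,0,3.7,0,0,-0,
  -> [ 0.6125 -0.0477  0.0132] -90.0 16
```

>>> {"fn": "move_arm", "kwargs": {
  "moves": [5, -1.8, 0, 0, 0, 0, 0, 5, -0.4, 0.1, -3.8, 0, 0, 0, 4, -0.4, 0.1, -3.8, 0, 0, 0, 4, 0.7, 0.7, 0, 0, 0, 0.14, 4, 0.8, 0.6, 0, 0, 0, 0.14, 4, 0.9, 0.5, 0, 0, 0, 0.14, 4, 1, 0.3, 0, 0, 0, 0.14, 4, 1, 0.2, 0, 0, 0, 0.14]
}}

```text
clock: 13.2
tool_pos: [0.5714, -0.0053, 0.0879]
orientation: [-179.9, -0.0, -40.5]
force: [-0.4, -0.0, 0.4]
opening: 0.04
gripper_force: 0.0
```

>>> {"fn": "move_arm", "kwargs": {
  "moves": [4, 1, 0.1, 0, 0, 0, 0.14, 4, 1, -0.1, 0, 0, 0, 0.15, 4, 1, -0.2, 0, 0, 0, 0.14, 4, 0.9, -0.3, 0, 0, 0, 0.15, 4, 0.9, -0.5, 0, 0, 0, 0.14, 4, 0.8, -0.7, 0, 0, 0, 0.15]
}}

```text
clock: 13.8
tool_pos: [0.6149, -0.0477, 0.0878]
orientation: [-179.9, 0.0, -90.3]
force: [0.5, 0.2, 0.2]
opening: 0.0401
gripper_force: 0.0
```

```bash
python3 - <<'E'
from h import *
see('top','t9.png'); see('side','s9.png')
o=ctrl.get_obs(); print(o['tool_pos'],o['orientation'],o['force'])
E
```

```text
top carton 1220 [618.4  31.5] [97.8 97.6] 1.6 [[568.0, 79.0], [571.0, -19.0], [669.0, -16.0], [666.0, 82.0]]
side carton 258 [614.5  35.6] [98.2 99.3] 89.7 [[565.0, -13.0], [664.0, -14.0], [664.0, 84.0], [565.0, 85.0]]
[ 0.61522331 -0.04795447  0.08754498] [-1.79947859e+02 -6.96345084e-03 -9.01679283e+01] [-0.68089183  0.24343038 -0.19962522]
```

>>> {"fn": "move_arm", "kwargs": {
  "moves": [4, 0, 0, 3.7, 0, 0, 0, 4, 0, 0, 3.7, 0, 0, 0, 4, -1, 0, 0, 0, 0, 0, 4, -0.7, 0, 0, 0, 0, 0, 4, -0.8, -0.05, 0, 0, 0, 0, 4, -1, -0.05, 0, 0, 0, 0, 4, -1, -0.05, 0, 0, 0, 0, 4, -1, -0.05, 0, 0, 0, 0]
}}

```text
clock: 14.7
tool_pos: [0.6164, 0.0087, 0.0142]
orientation: [-180.0, 0.0, -90.0]
force: [0.1, -0.6, 0.2]
opening: 0.0397
gripper_force: 0.8
```

>>> {"fn": "move_arm", "kwargs": {
  "moves": [4, -1, -0.05, 0, 0, 0, 0, 4, -0.7, 0, 0, 0, 0, 0, 4, -0.4, 0, 0, 0, 0, 0, 4, 0, 0, 0, 0, 0, 0]
}}

```text
clock: 15.1
tool_pos: [0.6169, 0.0294, 0.0136]
orientation: [-180.0, 0.0, -90.0]
force: [-0.1, 0.1, 0.6]
opening: 0.04
gripper_force: 0.0
```

>>> {"fn": "move_arm", "kwargs": {
  "moves": [4, -0.2, 0, 0, 0, 0, 0, 4, -0.2, 0, 0, 0, 0, 0, 4, -0.1, 0, 0, 0, 0, 0, 4, 0, 0, 0, 0, 0, 0]
}}

```text
clock: 15.5
tool_pos: [0.6164, 0.0311, 0.0136]
orientation: [179.9, -0.1, -90.1]
force: [1.9, -12.6, 1.0]
opening: 0.0397
gripper_force: 6.2
```

>>> {"fn": "move_arm", "kwargs": {
  "moves": [4, 2, 0, 0, 0, 0, 0, 4, 3, 0, -2.5, 0, 0, 0, 4, 4, 0, -4, 0, 0, 0, 4, 4, 0, -3, 0, 0, 0, 4, 4.5, 0, 0, 0, 0, 0, 4, 4.5, 0, 0, 0, 0, 0]
}}

```text
clock: 16.1
tool_pos: [0.6174, -0.1833, 0.1056]
orientation: [-179.8, 0.0, -90.0]
force: [0.6, 0.1, -0.3]
opening: 0.0398
gripper_force: 0.0
```

```bash
python3 - <<'E'
from h import *
for n in('top','side'):
    see(n,n[0]+'10.png')
im,d=snap('top'); P=cloud('top',d); c,w,s=jig(P,d); print(c,w,len(s))
m=brown(im,P,d); q=P[m]
xf=[np.percentile(q[np.abs(q[:,1]-y)<.008][:,0],[1,99]) for y in np.arange(.06,.135,.02)]; print(np.round(xf,4).tolist())
boxes(P,d,'tin',(.53,.64,-.26,-.14),.05); boxes(P,d,'tape',(.39,.51,-.28,-.16),.047)
boxes(P,d,'jar',(.39,.48,.23,.33),.061)
o=ctrl.get_obs(); print(o['tool_pos'],o['orientation'],o['force'])
a=cv2.imread('pics/t10.png')[90:250,180:370]; b=cv2.imread('pics/s10.png')[140:300,140:330]; cv2.imwrite('pics/v10.png',cv2.resize(np.hstack([a,b]),(800,337)))
E
```

```text
top carton 2 [662.1 137.9] [2.5 0. ] -177.4 [[663.0, 138.0], [663.0, 138.0], [661.0, 138.0], [661.0, 138.0]]
side carton 103 [612.2  96.9] [91.6 99.4] 0.7 [[566.0, 146.0], [567.0, 47.0], [659.0, 48.0], [657.0, 147.0]]Traceback (most recent call last):
  File "<stdin>", line 4, in <module>
  File "h.py", line 26, in jig
    x=r[np.abs(r[:,1]-y)<.01][:,0]; x=x[x>.63]; e.append((np.percentile(x,3),np.percentile(x,97)))
                                                          ~~~~~~~~~~~~~^^^^^
    return _quantile_unchecked(
        a, q, axis, out, overwrite_input, method, keepdims, weights)
    return _ureduce(a,
                    func=_quantile_ureduce_func,
    ...<5 lines>...
                    overwrite_input=overwrite_input,
                    method=method)
    r = func(a, **kwargs)
    result = _quantile(arr,
                       quantiles=q,
    ...<2 lines>...
                       out=out,
                       weights=wgt)
    slices_having_nans = np.isnan(arr[-1, ...])
                                  ~~~^^^^^^^^^
IndexError: index -1 is out of bounds for axis 0 with size 0
```

```bash
python3 - <<'E'
from h import *
plan([(.50,-.05,.09,-40,6),(.535,.085,.09,0,5),(.535,.085,.014,0,2),(.555,.085,.014,0,3)],4)
E
```

```text
from [ 0.6161 -0.1846  0.1037] -90.3 f [ 0.5  0.1 -0.3] t 16.25
4,-2.2,1.9,0.2,0,0,-0.15,
4,-2.5,1.6,0.2,0,0,-0.15,
4,-2.7,1.2,0.2,0,0,-0.14,
4,-2.9,0.8,0.3,0,0,-0.15,
4,-2.9,0.4,0.2,0,0,-0.14,
4,-3,-0.1,0.3,0,0,-0.15,
  -> [ 0.5004 -0.0497  0.0897] -39.8 6
4,-1.2,-2.5,-0,0,0,-0.14,
4,-0.8,-2.7,-0,0,0,-0.14,
4,-0.5,-2.7,-0,0,0,-0.14,
4,-0.1,-2.8,-0,0,0,-0.14,
4,0.4,-2.7,-0,0,0,-0.14,
  -> [0.5352 0.0845 0.0897] 0.3 11
4,-0,-0,3.8,0,0,0,
4,-0,-0.1,3.8,0,0,0,
  -> [0.5352 0.0855 0.0137] 0.3 13
4,0.7,0,-0,0,0,0,
4,0.6,0,-0,0,0,0,
4,0.7,0.1,-0,0,0,0,
  -> [0.5552 0.0846 0.0137] 0.3 16
```

>>> {"fn": "move_arm", "kwargs": {
  "moves": [4, -2.2, 1.9, 0.2, 0, 0, -0.15, 4, -2.5, 1.6, 0.2, 0, 0, -0.15, 4, -2.7, 1.2, 0.2, 0, 0, -0.14, 4, -2.9, 0.8, 0.3, 0, 0, -0.15, 4, -2.9, 0.4, 0.2, 0, 0, -0.14, 4, -3, -0.1, 0.3, 0, 0, -0.15, 4, -1.2, -2.5, 0, 0, 0, -0.14, 4, -0.8, -2.7, 0, 0, 0, -0.14]
}}

```text
clock: 17.05
tool_pos: [0.5137, 0.0084, 0.0903]
orientation: [-180.0, -0.0, -23.2]
force: [1.2, 0.6, 0.3]
opening: 0.0399
gripper_force: 0.0
```

>>> {"fn": "move_arm", "kwargs": {
  "moves": [4, -0.5, -2.7, 0, 0, 0, -0.14, 4, -0.1, -2.8, 0, 0, 0, -0.14, 4, 0.4, -2.7, 0, 0, 0, -0.14, 4, 0, 0, 3.8, 0, 0, 0, 4, 0, 0, 3.8, 0, 0, 0, 4, 0.7, 0, 0, 0, 0, 0, 4, 0.6, 0, 0, 0, 0, 0, 4, 0.5, 0, 0, 0, 0, 0]
}}

```text
clock: 17.85
tool_pos: [0.5535, 0.0877, 0.0146]
orientation: [-180.0, -0.1, 0.6]
force: [-0.4, 0.4, 0.5]
opening: 0.0401
gripper_force: 0.0
```

>>> {"fn": "move_arm", "kwargs": {
  "moves": [4, 0.2, 0, 0, 0, 0, 0, 4, 0.2, 0, 0, 0, 0, 0, 4, 0.2, 0, 0, 0, 0, 0, 4, 0, 0, 0, 0, 0, 0]
}}

```text
clock: 18.25
tool_pos: [0.5581, 0.0868, 0.014]
orientation: [180.0, 0.0, 0.5]
force: [-2.9, 0.7, 0.2]
opening: 0.0401
gripper_force: 1.1
```

>>> {"fn": "move_arm", "kwargs": {
  "moves": [4, 0.15, 0, 0, 0, 0, 0, 4, 0.15, 0, 0, 0, 0, 0, 4, 0, 0, 0, 0, 0, 0]
}}

```text
clock: 18.55
tool_pos: [0.5581, 0.0861, 0.0131]
orientation: [179.9, 0.3, 0.4]
force: [-11.6, 2.3, 4.5]
opening: 0.0399
gripper_force: 5.4
```

```bash
python3 - <<'E'
from h import *
o=ctrl.get_obs(); print(o['tool_pos'],o['orientation'],o['force'])
plan([(.535,.085,.014,0,1),(.52,.07,.09,0,2),(.46,-.12,.10,-45,6),(.55,-.27,.09,-80,5),(.57,-.285,.014,-90,2)],4)
E
```

```text
[0.55809892 0.08608646 0.01309264] [179.90803813   0.34308903   0.42506392] [-11.59068479   2.29567125   4.45092822]
from [0.5581 0.0861 0.0131] 0.4 f [-11.6   2.3   4.5] t 18.55
4,-2.3,0.1,-0.1,0,0,0.01,
  -> [0.5351 0.0849 0.0141] -0.1 1
4,-0.8,0.7,-3.8,0,0,-0,
4,-0.7,0.8,-3.8,0,0,-0,
  -> [0.5201 0.07   0.0901] -0.1 3
4,-1,3.2,-0.2,0,0,0.13,
4,-0.6,3.3,-0.2,0,0,0.13,
4,-0.1,3.3,-0.1,0,0,0.13,
4,0.3,3.3,-0.2,0,0,0.13,
4,0.7,3.2,-0.1,0,0,0.13,
4,1.1,3.1,-0.2,0,0,0.13,
  -> [ 0.4603 -0.1197  0.1001] -44.8 9
4,3.4,0.9,0.2,0,0,0.12,
4,3.5,0.4,0.2,0,0,0.12,
4,3.5,0,0.2,0,0,0.12,
4,3.5,-0.4,0.2,0,0,0.13,
4,3.4,-0.7,0.2,0,0,0.12,
  -> [ 0.5497 -0.2705  0.0901] -79.8 14
4,0.9,-0.9,3.8,0,0,0.09,
4,0.8,-0.9,3.8,0,0,0.09,
  -> [ 0.5698 -0.285   0.0141] -90.1 16
```

```bash
python3 - <<'E'
from h import *
plan([(.535,.085,.014,0,1),(.52,.07,.09,0,2),(.46,-.12,.10,-55,8),(.562,-.259,.09,-110,7),(.562,-.259,.014,-110,2)],3)
E
```

```text
from [0.5581 0.0861 0.0131] 0.4 f [-11.6   2.3   4.5] t 18.55
3,-2.3,0.1,-0.1,0,0,0.01,
  -> [0.5351 0.0849 0.0141] -0.1 1
3,-0.8,0.7,-3.8,0,0,-0,
3,-0.7,0.8,-3.8,0,0,-0,
  -> [0.5201 0.07   0.0901] -0.1 3
3,-0.7,2.4,-0.1,0,0,0.12,
3,-0.5,2.4,-0.1,0,0,0.12,
3,-0.2,2.5,-0.1,0,0,0.12,
3,0.1,2.5,-0.1,0,0,0.12,
3,0.5,2.4,-0.1,0,0,0.12,
3,0.7,2.4,-0.2,0,0,0.12,
3,1,2.3,-0.1,0,0,0.12,
3,1.3,2.1,-0.2,0,0,0.12,
  -> [ 0.46   -0.1196  0.1001] -55.2 11
3,2.5,-0.1,0.1,0,0,0.14,
3,2.4,-0.4,0.2,0,0,0.14,
3,2.4,-0.7,0.1,0,0,0.14,
3,2.2,-1.1,0.2,0,0,0.13,
3,2.1,-1.3,0.1,0,0,0.14,
3,1.9,-1.6,0.2,0,0,0.13,
3,1.6,-1.8,0.1,0,0,0.14,
  -> [ 0.5616 -0.2591  0.0901] -110.2 18
3,-0,-0,3.8,0,0,-0,
3,-0,-0,3.8,0,0,-0,
  -> [ 0.5616 -0.2591  0.0141] -110.2 20
```

>>> {"fn": "move_arm", "kwargs": {
  "moves": [4, -2.3, 0.1, -0.1, 0, 0, 0.01, 4, -0.8, 0.7, -3.8, 0, 0, 0, 3, -0.7, 0.8, -3.8, 0, 0, 0, 3, -0.7, 2.4, -0.1, 0, 0, 0.12, 3, -0.5, 2.4, -0.1, 0, 0, 0.12, 3, -0.2, 2.5, -0.1, 0, 0, 0.12, 3, 0.1, 2.5, -0.1, 0, 0, 0.12, 3, 0.5, 2.4, -0.1, 0, 0, 0.12]
}}

```text
clock: 19.35
tool_pos: [0.4861, -0.0482, 0.0963]
orientation: [-179.9, -0.1, -34.7]
force: [-0.3, 0.1, 0.5]
opening: 0.0299
gripper_force: 0.0
```

>>> {"fn": "move_arm", "kwargs": {
  "moves": [3, 0.7, 2.4, -0.2, 0, 0, 0.12, 3, 1, 2.3, -0.1, 0, 0, 0.12, 3, 1.3, 2.1, -0.2, 0, 0, 0.12, 3, 2.5, -0.1, 0.1, 0, 0, 0.14, 3, 2.4, -0.4, 0.2, 0, 0, 0.14, 3, 2.4, -0.7, 0.1, 0, 0, 0.14, 3, 2.2, -1.1, 0.2, 0, 0, 0.13, 3, 2.1, -1.3, 0.1, 0, 0, 0.14]
}}

```text
clock: 20.15
tool_pos: [0.5379, -0.2194, 0.094]
orientation: [-179.9, -0.0, -94.9]
force: [-0.4, 0.5, -0.5]
opening: 0.0302
gripper_force: 0.0
```

>>> {"fn": "move_arm", "kwargs": {
  "moves": [3, 1.9, -1.6, 0.2, 0, 0, 0.13, 3, 1.6, -1.8, 0.1, 0, 0, 0.14, 3, 0, 0, 0, 0, 0, 0]
}}

```text
clock: 20.45
tool_pos: [0.5672, -0.2601, 0.0905]
orientation: [-179.9, -0.0, -110.4]
force: [-1.0, -0.3, 0.4]
opening: 0.0301
gripper_force: 0.0
```

```bash
python3 - <<'E'
from h import *
see('top','t11.png'); see('side','s11.png')
im,d=snap('top'); P=cloud('top',d); 
boxes(P,d,'tin',(.53,.64,-.26,-.14),.05)
boxes(P,d,'post',(.53,.57,-.06,-.01),.047)
o=ctrl.get_obs(); print(o['tool_pos'],o['orientation'],o['force'])
a=cv2.imread('pics/t11.png')[90:250,180:430]; b=cv2.imread('pics/s11.png')[140:300,140:390]; cv2.imwrite('pics/v11.png',cv2.resize(np.hstack([a,b]),(800,256)))
E
```

```text
top carton 1273 [619.   90.8] [98.4 96.4] 89.8 [[571.0, 42.0], [667.0, 41.0], [667.0, 140.0], [571.0, 140.0]]
side carton 50 [588.3 118.8] [129.9  67.1] 45.2 [[519.0, 96.0], [566.0, 49.0], [658.0, 141.0], [610.0, 189.0]]
tin 172 [ 586.1 -231.4] [72.1 23. ] 3.7
post 0 [0. 0.] [0. 0.] 0.0
[ 0.56530685 -0.25787296  0.09072008] [ 1.79981461e+02  2.09458543e-03 -1.09981781e+02] [-1.20651348  0.63016994 -0.44628093]
```

View pics/v11.png

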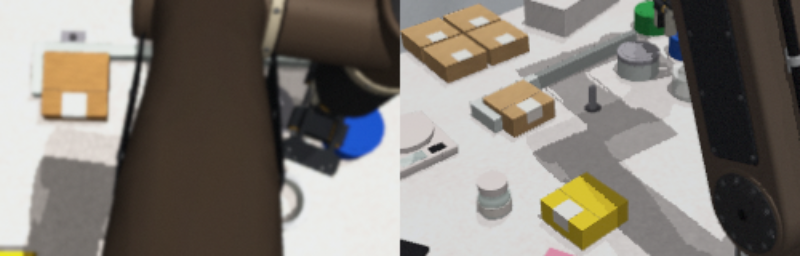

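The carton sits square in the corner, measured at (619, 91) mm with the seal towards the robot at crop (73,105). Jar and scale haven't moved. Next I push the tin.

>>> {"fn": "move_arm", "kwargs": {
  "moves": [3, 0, 0, 3.8, 0, 0, 0, 3, 0, 0, 3.8, 0, 0, 0, 3, 0, 0, 0, 0, 0, 0, 3, -0.8, 0, 0, 0, 0, 0, 3, -0.6, 0, 0, 0, 0, 0, 3, -0.8, -0.1, 0, 0, 0, 0, 3, -1, -0.17, 0, 0, 0, 0, 3, -1, -0.18, 0, 0, 0, 0]
}}

```text
clock: 21.4
tool_pos: [0.5854, -0.2193, 0.0161]
orientation: [-179.9, 0.0, -110.0]
force: [-1.4, -0.9, 1.4]
opening: 0.0301
gripper_force: 1.1
```

>>> {"fn": "move_arm", "kwargs": {
  "moves": [3, -1, -0.18, 0, 0, 0, 0, 3, -1, -0.18, 0, 0, 0, 0, 3, -1, -0.18, 0, 0, 0, 0, 3, -0.6, -0.1, 0, 0, 0, 0, 3, 0, 0, 0, 0, 0, 0]
}}

```text
clock: 21.9
tool_pos: [0.6034, -0.1874, 0.0148]
orientation: [-180.0, 0.0, -110.0]
force: [0.6, -0.2, -0.5]
opening: 0.0302
gripper_force: 0.0
```

```bash
cat >> h.py <<'E'
def circ(n,box,z=.05,r=.045,f=None):
    from scipy.optimize import least_squares
    im,d=snap(n,f); P=cloud(n,d); q=boxes(P,d,n+' tin',box,z)
    return q
E
python3 - <<'E'
from h import *
q=circ('side',(.54,.67,-.2,-.06),f='s12.png'); print(q.min(0),q.max(0)); q=circ('top',(.54,.67,-.2,-.06)); print(q.min(0),q.max(0)) if len(q) else 0
o=ctrl.get_obs(); print(o['tool_pos'],o['orientation'],o['force'],o['clock'])
E
```

```text
side tin 306 [ 621.  -134.8] [87.  92.1] 88.4
[ 574.8513  -178.83913] [666.91    -90.98055]
top tin 752 [ 626.6 -128.2] [66.3 87.8] 64.8
[ 576.7409  -165.47148] [663.4058  -94.45231]
[ 0.60279419 -0.18808312  0.01471294] [ 1.79995670e+02  1.22406994e-02 -1.10035471e+02] [ 0.16017216  0.12868867 -0.02481587] 22.0
```

>>> {"fn": "move_arm", "kwargs": {
  "moves": [3, -0.88, 0.21, 0, 0, 0, 0, 3, -0.88, 0.21, 0, 0, 0, 0, 3, -0.88, 0.21, 0, 0, 0, 0, 3, -0.94, 0.34, 0, 0, 0, 0, 3, -0.94, 0.34, 0, 0, 0, 0, 3, -0.94, 0.34, 0, 0, 0, 0, 3, -0.94, 0.34, 0, 0, 0, 0, 3, 0, 0, 0, 0, 0, 0]
}}

```text
clock: 22.8
tool_pos: [0.6062, -0.1199, 0.0151]
orientation: [-180.0, 0.0, -110.0]
force: [0.1, -0.2, 0.3]
opening: 0.0302
gripper_force: 0.0
```

```bash
python3 - <<'E'
from h import *
q=circ('side',(.55,.67,-.14,.01),f='s13.png'); print(q.min(0),q.max(0)); q=circ('top',(.55,.67,-.14,.01),f='t13.png'); print(q.min(0),q.max(0)) if len(q) else 0
o=ctrl.get_obs(); print(o['tool_pos'],o['orientation'],o['force'],o['clock'])
a=cv2.imread('pics/t13.png')[90:250,180:430]; b=cv2.imread('pics/s13.png')[140:300,140:390]; cv2.imwrite('pics/v13.png',cv2.resize(np.hstack([a,b]),(800,256)))
E
```

```text
side tin 323 [612.  -68.7] [107.4  90.5] 9.0
[ 551.85846 -109.5506 ] [668.7007   -24.010294]
top tin 652 [604.7 -59.9] [105.2  65.8] 1.3
[551.47577  -92.211685] [657.8631   -26.432774]
[ 0.60617759 -0.1209393   0.01507571] [-1.79981262e+02  1.40884999e-02 -1.10002300e+02] [ 0.02373053  0.50561777 -0.1132305 ] 22.9
```

View pics/v13.png

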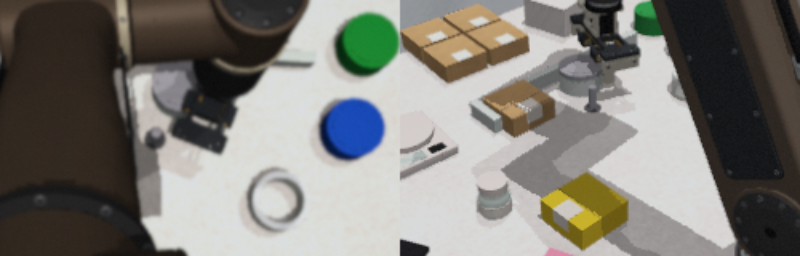

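The tin (top crop (172,90)) is cradled against the rail and moving past the post at (155,138), upright. I'll continue along the rail.

>>> {"fn": "move_arm", "kwargs": {
  "moves": [3, -0.94, 0.34, 0, 0, 0, 0, 3, -0.94, 0.34, 0, 0, 0, 0, 3, -0.94, 0.34, 0, 0, 0, 0, 3, -0.94, 0.34, 0, 0, 0, 0, 3, -0.94, 0.34, 0, 0, 0, 0, 3, -0.75, 0.27, 0, 0, 0, 0, 3, -0.28, 0.1, 0, 0, 0, 0, 3, 0, 0, 0, 0, 0, 0]
}}

```text
clock: 23.7
tool_pos: [0.6062, -0.0598, 0.0149]
orientation: [-180.0, 0.0, -110.0]
force: [-0.4, -0.2, -0.1]
opening: 0.0301
gripper_force: 0.0
```

>>> {"fn": "move_arm", "kwargs": {
  "moves": [3, -0.28, 0.1, 0, 0, 0, 0, 3, -0.19, 0.07, 0, 0, 0, 0, 3, 0, 0, 0, 0, 0, 0]
}}

```text
clock: 24.0
tool_pos: [0.6061, -0.0555, 0.0148]
orientation: [180.0, 0.0, -110.1]
force: [0.3, -0.3, -0.1]
opening: 0.0298
gripper_force: 0.1
```

>>> {"fn": "move_arm", "kwargs": {
  "moves": [3, -0.19, 0.07, 0, 0, 0, 0, 3, -0.13, -0.05, 0, 0, 0, 0, 3, -0.1, 0.03, 0, 0, 0, 0, 3, 0, 0, 0, 0, 0, 0]
}}

```text
clock: 24.4
tool_pos: [0.6071, -0.0514, 0.0149]
orientation: [180.0, -0.0, -110.1]
force: [-1.0, -1.1, 0.0]
opening: 0.0297
gripper_force: 0.5
```

>>> {"fn": "move_arm", "kwargs": {
  "moves": [3, -0.13, -0.05, 0, 0, 0, 0, 3, -0.13, 0.05, 0, 0, 0, 0, 3, 0, 0, 0, 0, 0, 0]
}}

```text
clock: 24.7
tool_pos: [0.6071, -0.0504, 0.0148]
orientation: [179.9, -0.1, -110.1]
force: [-1.5, -9.6, 1.8]
opening: 0.0301
gripper_force: 4.7
```

>>> {"fn": "move_arm", "kwargs": {
  "moves": [3, -0.05, -0.12, 0, 0, 0, 0, 3, -0.05, -0.12, 0, 0, 0, 0, 3, 0, 0, 0, 0, 0, 0]
}}

```text
clock: 25.0
tool_pos: [0.6076, -0.0506, 0.0144]
orientation: [179.7, -0.2, -110.1]
force: [-7.5, -7.3, 4.4]
opening: 0.03
gripper_force: 5.7
```

>>> {"fn": "move_arm", "kwargs": {
  "moves": [3, 0.9, -0.33, 0, 0, 0, 0, 3, 1.5, -0.5, 0, 0, 0, 0, 3, 0, 0, -4, 0, 0, 0, 3, 1, 0, -4.5, 0, 0, 0, 3, 4.5, 0, -2, 0, 0, 0, 3, 4.8, 0, -1, 0, 0, 0, 3, 4.8, 0, 0, 0, 0, 0, 3, 4.8, 0, 0, 0, 0, 0]
}}

```text
clock: 25.8
tool_pos: [0.5419, -0.2634, 0.1311]
orientation: [-179.8, 0.0, -110.0]
force: [0.5, -0.3, 0.6]
opening: 0.0303
gripper_force: 0.0
```

>>> {"fn": "move_arm", "kwargs": {
  "moves": [3, 4.8, 0, 0, 0, 0, 0, 3, 4.8, 0, 0, 0, 0, 0, 3, 4.8, 0, 0, 0, 0, 0, 3, 4.8, 0, 0, 0, 0, 0, 3, 0, 0, 0, 0, 0, 0]
}}

```text
clock: 26.3
tool_pos: [0.4736, -0.4471, 0.1297]
orientation: [-180.0, -0.0, -110.4]
force: [0.7, 0.1, 0.1]
opening: 0.03
gripper_force: 0.0
```

```bash
python3 - <<'E'
from h import *
see('top','t14.png')
see('side','s14.png')
im,d=snap('top'); P=cloud('top',d)
for a in [('tin',(.565,.675,-.06,.04),.05),('jar',(.39,.48,.23,.33),.061),('tape',(.39,.51,-.28,-.16),.047),('blue',(.5,.62,-.4,-.28),.05)]:
    q=boxes(P,d,*a); print(q.min(0),q.max(0))
o=ctrl.get_obs(); print(o['tool_pos'],o['force'],o['clock'])
a=cv2.imread('pics/t14.png')[90:250,180:430]; b=cv2.imread('pics/s14.png')[140:300,140:390]; cv2.imwrite('pics/v14.png',cv2.resize(np.hstack([a,b]),(800,256)))
E
```

```text
top carton 1277 [618.9  91. ] [97.9 97.2] 89.7 [[570.0, 42.0], [667.0, 42.0], [668.0, 140.0], [571.0, 140.0]]
side carton 49 [589.  117.4] [129.6  68.8] 46.7 [[520.0, 94.0], [570.0, 47.0], [659.0, 141.0], [608.0, 188.0]]
tin 1023 [624.6  -3.6] [87.4 85. ] 1.2
[580.9321   -46.183662] [668.2301    39.264297]
jar 360 [435.1 281.2] [49.4 48.7] 64.3
[410.3541  256.43375] [459.79916 306.1758 ]
tape 475 [ 449.1 -223.2] [88.8 88.3] 65.4
[ 404.3817  -268.10767] [ 494.49088 -178.7871 ]
blue 152 [ 574.5 -304.4] [19.2 68.7] 70.2
[ 539.02234 -320.85098] [ 605.06464 -292.8883 ]
[ 0.47567469 -0.44244461  0.12973503] [-0.62554303  0.8740012   0.56127246] 26.45
```

View pics/v14.png

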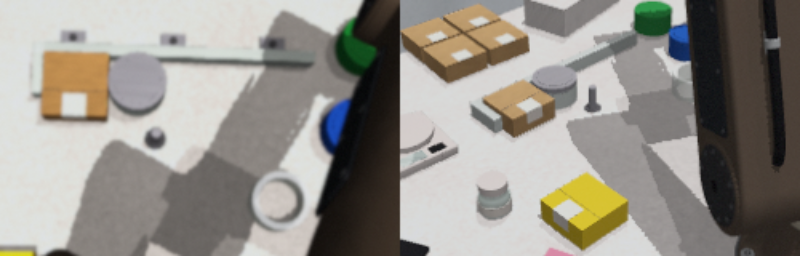

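The carton is home (top crop (75,87), seal towards the robot). The tin at (137,82) touches both rail and carton: centre (624.6, −3.6) mm measured, against (623, −3) planned. Jar and tape measure unmoved, and the scale looks unmoved. Handing in.

```bash
python3 -c "
from plant import ctrl
print(ctrl.close_job())"
```

```text
the job is handed in; nothing more can be done
None
```

The job is handed in at about 26.5 s of robot time: the carton was swung round the post and sits square in the corner with its seal facing the robot, the tin stands against the rail and the carton, and the jar, tape and scale stayed where they were.

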